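# Reset the saw's length stop to the yellow notch

### The arm

A 6-joint arm with a two-finger parallel gripper is mounted at the origin on the work surface. World frame = base frame: x ahead of the robot, y to its left, z up, the work surface at z = 0. Lengths are in m, angles in rad, forces in N, time in s.
With the tool pointing down it reaches from about 0.325 to 0.75 m from the base axis. Payload 7.6 kg.
Tool frame: the origin (TCP) lies midway between the tips of the shut fingers; the grasp point (between the pads) lies 19 mm behind it; z points along the fingers, y is the line along which they close (so a half turn about z gives the same grasp; the last joint's range is limited). The gripper opens to 85 mm and grips with 20 to 120 N. Pads are 22 mm wide; open, the fingers measure 114 mm over their backs; the gripper's body (76 mm by 85 mm) begins 54 mm behind the grasp point. The pads swing forward as they close: fully open they stand 13 mm farther back than shut.
Start: joints at [-1.375, 0.052, 1.401, -0, 1.689, -0.07], TCP at [0.138, -0.507, 0.231] pointing down, gripper open.
Joint ranges: [-2.9, 2.9], [-0.91, 2.17], [0.12, 2.37], [-1.06, 4.2], [0.26, 2.73], [-2.93, 2.93]. Speed limits (rad/s): [2.57, 2.57, 3.01, 3.14, 3.14, 3.14].

### API

Orientations are given as a 3x3 rotation matrix whose columns are the frame's x, y, z axes.
In Python, from workcell import manip gives the robot as it stands.
- The arm moves only by the shell command python3 -m crank 'ROWS'. ROWS is JSON, a list of rows, each a list of 5 numbers: the shift along the tool's x, y, z in mm, then the turn about the tool's z in rad, then the opening in per cent of the stroke, from 0 (shut) to 100 (fully open). In form: [[dx, dy, dz, spin, jaw], ...]. A call has 1 to 5 rows; each row shifts and turns the commanded pose from where the row before left it, along the tool's axes as they then stand; what a row does not reach is not made up. A row lasts 1/10 s, in which the tool goes at most 50 mm and 8.59 degrees, less where a joint would pass 70% of its speed; a pose out of reach is approached as far as the arm can. A call with a gripper value outside its range is refused whole. The fingers move at their own pace and stop on an object; the grip force is fixed at half the most. Time passes only in rows, so rows that do not move let the fingers close. It gives the time, the measured TCP pose, the force, the opening and the grip force at its end, in the units of the state.
- manip.sense(): the state, without advancing time (a new reading comes with each control period).
- manip.grab_frame(name): name is "side" or "top"; returns a dict with "frame" (420x560x3 uint8, red, green, blue), "range_z" (420x560 float32, m along the optical axis (not along the pixel's ray), 0 where there is no reading), "camera_matrix" (3x3 intrinsics, pixels), "k1" (the pictures are not rectified: a ray, as slopes to the right and down, at radius r is drawn at 1 + k1 r^2 times it, then the intrinsics apply), "extrinsics" (4x4, takes a point from camera to world coordinates). Camera axes: x right, y up, looking along -z (the intrinsics and any distortion apply to the point x, -y, -z); pixel columns grow to the right and rows downward; lengths in m; the calibration is good to about 2 mm. A picture is of the moment at which its call begins.
- manip.sign_off(): hands the job in; it is judged then, once.
The state is a dict: "time": time; "joints": joint angles; "qvel": joint speeds; "tau": joint torques, N m; "tcp_pos": TCP position; "ee_rot": TCP orientation; "contact_force": force on the tool from outside, world axes, zero at the start; "moment": the same for the moment, N m; "opening": finger opening in m; "grip_force": force on a finger pad.
Only numpy, scipy, OpenCV 4.12 (cv2) and the standard library are available. Lean on these libraries where they do the work, as an engineer would, in place of code of your own. Each camera call takes 0.05 s, during which the arm holds its last target. There are 200 camera calls.

### The job

Move the blue sliding length stop along its rail to the notch beside the yellow tag: squeeze its red release lever fully against the fixed grip, keep it squeezed while you slide the stop over, then let go so that the lever springs right back out and the tooth sits fully down in that notch. The tag only roughly points out the notch, so feel the tooth home; work gently, do not drag the tooth hard against the rack, and leave the spray can, the jar and the cup wheel where they are.

Things in the scene. Friction and masses are not known exactly. Their poses are not given: they have to be found in the camera images.
- rail: Fixture fixed to the table: grey board 130 x 420 x 12 mm with an aluminium rail, rack, blue stop and red lever. Origin: centre of the board's underside. Its y axis runs along the rail, x across it (tags on the +x side), z up; turned up to 0.3 rad about z. The fingers may press on it with at most 120 N in all (both added).
- rack: Steel strip 14 mm wide along the rail, same origin and axes, top 32 mm above the table. Five notches 9 mm wide, 6 mm deep, unevenly 40 to 55 mm apart; the stop starts locked in the middle one, the others have tags. Off the notches the tooth rides on top and drops in by itself when slid over one; the notch wall then stops the slide hard. Tooth and rack: at most 35 N.
- stop (a joint): Travel of the blue stop along the rail's y, m; 0 at the start, limits -0.115 to 0.120. Slides against 2 N with the tooth lifted, 5 to 7 N with it riding on the rack. On the lever's -y side it has an upright blue grip 40 mm across the rail, 12 mm thick along it, 44 to 106 mm above the table; a steel flag reaches 65 mm out to -x, 44 mm high.
- grip_face (a point): Middle of the blue grip's flat outer (-y) face, 90 mm above the table; moves with the stop. The grip does not yield while the tooth is locked, so centre the gripper where the squeezed pair will be, 20 mm to +y of here. Also good for pushing the stop towards +y with the lever free.
- lever (a joint): Red release lever, rad: 0 = fully out, tooth down in a notch; about 0.15 = tooth riding on top of the rack; 0.25 = fully squeezed (end stop), tooth 3 mm clear. It springs out by itself: 2.5 N at the bar starts it, 4 N holds it squeezed. Pushing its +y side towards -y lifts the tooth.
- lever_bar (a point): Centre of the lever's round bar (14 mm diameter, 46 mm long across the rail). Out, it is 90 mm above the table and 48 mm to +y of grip_face (55 mm over the grip's face and the bar's far side); squeezing moves it 15 mm to -y, leaving 40 mm over both. Take it from above, fingers closing along the rail: one on grip_face, one on the bar's +y side.
- tooth (a point): Middle of the tooth's lower edge: dark steel tooth 6 mm long along the rail, at the end of the lever's arm, 80 mm to +y of grip_face. 27 mm above the table when down in a notch, 32 mm on top of the rack, 35 mm with the lever fully squeezed.
- tag_yellow: Yellow plastic tag, 22 x 12 x 14 mm, standing on the base board 45 mm to +x of the rail's middle, same yaw as the rail; its arrow points at the target notch. Origin: centre of its underside, 12 mm above the table. It is set by hand and may be up to 6 mm off its notch along the rail.
- tag_blue: Blue tag, same shape, beside another notch.
- tag_green: Green tag, same shape, beside another notch.
- tag_white: White tag, same shape, beside another notch.
- spray_can: Loose spray can with a blue label, 52 mm diameter, 130 mm tall, on the table beyond the rail. Origin: centre of its underside. Leave alone.
- red_jar: Loose red jar, 64 mm diameter, 65 mm tall, beyond the rail. Origin: centre of its underside. Leave alone.
- cup_wheel: Loose dark steel grinding cup wheel, 100 mm diameter, 20 mm tall, beyond the rail. Origin: centre of its underside. Leave alone.

How it is judged:
On the way, in this order (a step that is already met when the one before it is completed fails the run):
1. the release lever is fully squeezed (value of joint lever above 0.2 rad), for 0.2 s.
2. the lever is still squeezed with the tooth brought within 20 mm of the yellow tag, along the rail (value of joint lever above 0.2 rad and y of tooth in the frame of tag_yellow between -0.02 and 0.02 m), for 0.1 s.
At the end, for the whole second after the job is handed in: The lever is fully out again (under 0.05 rad), so the tooth is down in a notch, and the tooth is within 12 mm of the yellow tag along the rail (the tag is at most 6 mm off its notch); stop and lever are at rest (y of tooth in the frame of tag_yellow between -0.012 and 0.012 m and value of joint lever below 0.05 rad and velocity of joint stop between -0.005 and 0.005 m/s and velocity of joint lever between -0.05 and 0.05 rad/s); the robot touches nothing.
It fails at once if the tooth is pressed against the rack with more than 35 N (contact force between rack and rail above 35 N).
It fails at once if the fingers press on the fixture with more than 120 N in all (contact force between the fingers and rail above 120 N).
It fails at once if the spray can is moved more than 15 mm or tipped (distance of spray_can from where it was at the start of the episode above 0.015 m or angle between spray_can's own z axis and vertical above 0.3 rad).
It fails at once if the red jar is moved more than 15 mm or tipped (distance of red_jar from where it was at the start of the episode above 0.015 m or angle between red_jar's own z axis and vertical above 0.3 rad).
It fails at once if the cup wheel is moved more than 15 mm or tipped (distance of cup_wheel from where it was at the start of the episode above 0.015 m or angle between cup_wheel's own z axis and vertical above 0.3 rad).
It also fails if it takes over 45 s, if anything falls off the work surface, if the arm or the gripper's body presses on something with over 40 N, if the wrist force passes 120 N, or if a joint passes its speed limit or range.

## Working session

There is one attempt and no reset: what is moved stays moved. The work goes in short steps, Python scripts to look and compute and a shell command to move; the robot and the scene stay as the last step left them, time stands still between calls to the robot, and variables do not carry over. Pictures are saved under pics/ and viewed, at most 10 in all, crops included, and the job is handed in when it is done.

```bash
mkdir -p pics
cat > h.py <<'E'
import numpy as np, cv2
from workcell import manip
def cloud(f):
    K=np.array(f["camera_matrix"]);k1=f["k1"];Z=f["range_z"];H,W=Z.shape
    u,v=np.meshgrid(np.arange(W),np.arange(H))
    p=cv2.undistortPoints(np.stack([u,v],-1).reshape(-1,1,2).astype(np.float64),K,np.array([k1,0,0,0.])).reshape(H,W,2)
    P=np.stack([p[...,0]*Z,-p[...,1]*Z,-Z,np.ones_like(Z)],-1)
    Q=(P@np.array(f["extrinsics"]).T)[...,:3]; Q[Z==0]=np.nan
    return Q
E
python3 - <<'E'
from h import *
for n in("top","side"):
    f=manip.grab_frame(n); cv2.imwrite(f"pics/{n}0.png",f["frame"][...,::-1]); np.save(f"{n}0.npy",cloud(f)); print(n,np.round(f["extrinsics"],3).tolist())
s=manip.sense();print(s["time"],s["tcp_pos"],np.round(s["ee_rot"],3),s["opening"])
E
```

```text
top [[-0.023, 0.996, -0.083, 0.608], [-0.999, -0.02, 0.039, 0.02], [0.037, 0.084, 0.996, 0.79], [0.0, 0.0, 0.0, 1.0]]
side [[0.996, 0.051, -0.075, 0.61], [-0.089, 0.693, -0.716, -0.465], [0.016, 0.72, 0.694, 0.516], [0.0, 0.0, 0.0, 1.0]]
0.1 [ 0.13786129 -0.50630798  0.23054088] [[ 0.965  0.263 -0.   ]
 [ 0.263 -0.965  0.001]
 [ 0.    -0.001 -1.   ]] 0.0854125776201981
```

View pics/top0.png

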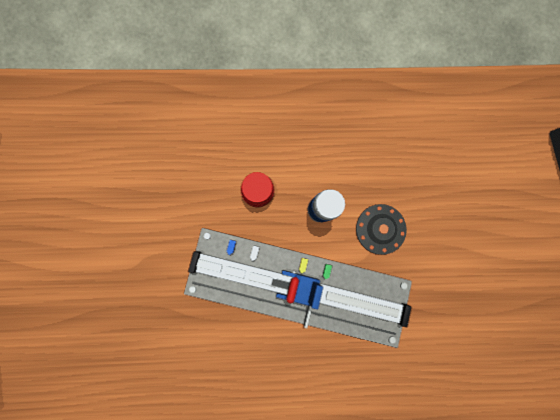

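View pics/side0.png

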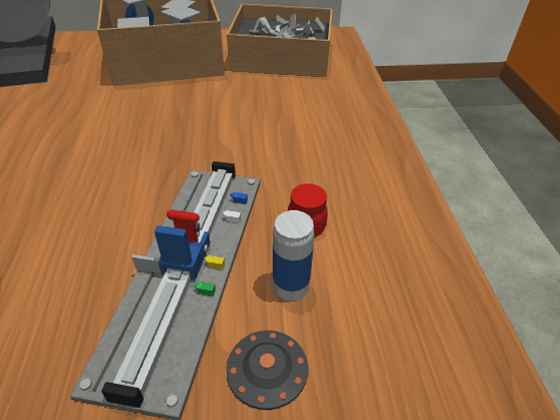

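Top view: the rail runs from about (190,262) to (405,315). The stop's red bar is at (293,291), with the blue grip right of it at (315,293). The yellow tag at (304,265) is the neighbour notch on the -y side. The can (328,205) and jar are clear. Next I'll fit the rail frame.

Run:
```python
from h import *
M={}
for n in("top","side"):
    Q=np.load(f"{n}0.npy"); I=cv2.cvtColor(cv2.imread(f"pics/{n}0.png"),cv2.COLOR_BGR2HSV).astype(int); h,s,v=I[...,0],I[...,1],I[...,2]
    z=Q[...,2]; reg=(abs(Q[...,0]-.43)<.2)&(abs(Q[...,1])<.3)
    if n=="top":
        b=reg&(z>.007)&(z<.017)&(s<60)
        c=Q[b][:,:2].astype(np.float32); r=cv2.minAreaRect(c*1000); print("board",r,b.sum())
        (cx,cy),(w,hh),a=r
        bp=cv2.boxPoints(r)/1000; e=bp[1]-bp[0] if np.linalg.norm(bp[1]-bp[0])>np.linalg.norm(bp[2]-bp[1]) else bp[2]-bp[1]
        e=e/np.linalg.norm(e); e=e*np.sign(e[1]); yaw=np.arctan2(-e[0],e[1]); O=np.array([cx,cy])/1000
        ex=np.array([e[1],-e[0]]); print("yaw",yaw,"O",O)
    L=lambda m:np.c_[(Q[m][:,:2]-O)@ex,(Q[m][:,:2]-O)@e,Q[m][:,2]]
    for name,m in dict(yellow=reg&(h>20)&(h<35)&(s>150)&(z>.02)&(z<.035),green=reg&(h>45)&(h<80)&(s>120)&(z>.02)&(z<.035),bar=reg&((h<8)|(h>172))&(s>150)&(z>.085),grip=reg&(h>100)&(h<125)&(s>120)&(z>.09),griptop=reg&(h>100)&(h<125)&(s>120)&(z>.102),).items():
        l=L(m&(Q[...,0]<.5))
        if len(l): print(n,name,len(l),"med",np.round(np.median(l,0),4),"lo",np.round(np.percentile(l,3,0),4),"hi",np.round(np.percentile(l,97,0),4))
```

```text
board ((564.4937744140625, -58.64385986328125), (419.353759765625, 231.79055786132812), 74.55875396728516) 10344
yaw -0.26950058 O [ 0.56449377 -0.05864386]
top bar 1 med [-0.071   0.0142  0.0928] lo [-0.071   0.0142  0.0928] hi [-0.071   0.0142  0.0928]
top grip 42 med [-0.0651 -0.023   0.1062] lo [-0.0693 -0.0277  0.0959] hi [-0.0609 -0.0179  0.1077]
top griptop 37 med [-0.0652 -0.0235  0.1064] lo [-0.0693 -0.0277  0.1038] hi [-0.0609 -0.0184  0.1077]
side bar 4 med [-0.0725  0.0174  0.0951] lo [-0.0729  0.0161  0.0929] hi [-0.0718  0.0192  0.0957]
side grip 110 med [-0.0651 -0.0265  0.1033] lo [-0.0701 -0.028   0.0915] hi [-0.0599 -0.0192  0.1083]
side griptop 62 med [-0.0656 -0.0254  0.1068] lo [-0.07   -0.0279  0.1022] hi [-0.0605 -0.0183  0.1085]
```

Run:
```python
from h import *
for n in("top","side"):
    Q=np.load(f"{n}0.npy"); I=cv2.cvtColor(cv2.imread(f"pics/{n}0.png"),cv2.COLOR_BGR2HSV).astype(int); h,s,v=I[...,0],I[...,1],I[...,2]
    z=Q[...,2]; reg=(abs(Q[...,0]-.5)<.2)&(abs(Q[...,1])<.35)
    if n=="top":
        b=(reg&(z>.007)&(z<.05)&((s<70)|(z>.02))).astype(np.uint8)
        k,lab,st,_=cv2.connectedComponentsWithStats(b); i=1+np.argmax(st[1:,4]); b=lab==i
        r=cv2.minAreaRect((Q[b][:,:2]*1000).astype(np.float32)); print("board",r,b.sum())
        bp=cv2.boxPoints(r)/1000; e=bp[1]-bp[0] if np.linalg.norm(bp[1]-bp[0])>np.linalg.norm(bp[2]-bp[1]) else bp[2]-bp[1]
        e=e/np.linalg.norm(e); e=e*np.sign(e[1]); yaw=np.arctan2(-e[0],e[1]); O=np.array(r[0])/1000
        ex=np.array([e[1],-e[0]]); print("yaw",yaw,"O",O); np.savez("rail.npz",O=O,ex=ex,e=e,yaw=yaw)
    L=lambda m:np.c_[(Q[m][:,:2]-O)@ex,(Q[m][:,:2]-O)@e,Q[m][:,2]]
    inb=(abs((Q[...,:2]-O)@ex)<.07)&(abs((Q[...,:2]-O)@e)<.21)
    T=inb&(z>.021)&(z<.035)
    for name,m in dict(yellow=T&(h>20)&(h<35)&(s>150),green=T&(h>45)&(h<80)&(s>120),bar=inb&((h<8)|(h>172))&(s>150)&(z>.085),griptop=inb&(h>100)&(h<125)&(s>120)&(z>.100),gripface=inb&(h>100)&(h<125)&(s>120)&(z>.06)&(z<.1)).items():
        l=L(m)
        if len(l): print(n,name,len(l),"med",np.round(np.median(l,0),4),"lo",np.round(np.percentile(l,3,0),4),"hi",np.round(np.percentile(l,97,0),4))
```

```text
board ((515.2293701171875, -44.987579345703125), (419.4652404785156, 129.8660125732422), 74.54005432128906) 14503
yaw -0.26982686 O [ 0.51522937 -0.04498758]
top yellow 8 med [0.0427 0.0081 0.0248] lo [ 0.038  -0.0001  0.0219] hi [0.0522 0.0085 0.0269]
top green 77 med [ 0.0435 -0.0431  0.026 ] lo [ 0.0314 -0.0483  0.0231] hi [ 0.0549 -0.0381  0.0285]
top bar 178 med [0.0004 0.0191 0.0958] lo [-0.019   0.0132  0.091 ] hi [0.0199 0.0245 0.0984]
top griptop 153 med [ 0.0004 -0.0229  0.1061] lo [-0.0175 -0.0278  0.1021] hi [ 0.0188 -0.0182  0.108 ]
top gripface 85 med [ 0.0036 -0.0183  0.0801] lo [-0.0163 -0.022   0.0614] hi [ 0.0206 -0.004   0.0986]
side yellow 143 med [0.0439 0.0031 0.027 ] lo [ 0.0308 -0.0008  0.0216] hi [0.0554 0.0093 0.029 ]
side green 168 med [ 0.0429 -0.0437  0.0271] lo [ 0.0304 -0.0481  0.0218] hi [ 0.0552 -0.0377  0.029 ]
side bar 292 med [0.001  0.016  0.0961] lo [-0.019   0.013   0.0876] hi [0.0203 0.0219 0.0996]
side griptop 287 med [ 0.0013 -0.0255  0.1066] lo [-0.0177 -0.028   0.1006] hi [ 0.0188 -0.018   0.1087]
side gripface 612 med [ 0.0025 -0.027   0.0803] lo [-0.0177 -0.0283  0.0616] hi [ 0.0197 -0.0209  0.0985]
```

Board fits 419 × 130 mm, and the grip top is at 106 mm as specified. In the rail frame:

| Point | y (m) |
|---|---|
| grip_face | -0.028 |
| bar | 0.020 |
| tooth | 0.052 |
| yellow tag | 0.004 |

The tooth therefore needs to move about -48 mm. I'll move above the stop first.

```bash
python3 -m crank '[[32,-22.6,0,0,100],[32,-22.6,0,0,100],[32,-22.6,0,0,100],[32,-22.6,0,0,100],[32,-22.6,0,0,100]]' >/dev/null; python3 -m crank '[[32,-22.6,0,0,100],[32,-22.6,0,0,100],[32,-22.6,0,0,100],[32,-22.6,0,0,100],[32,-22.6,0,0,100]]'>/dev/null;  python3 -m crank '[[32,-22.6,0,0,100],[32,-22.6,0,0,100],[32,-22.6,0,0,100],[32,-22.6,0,0,100],[32,-22.6,0,0,100]]' >/dev/null; python3 -m crank '[[0,0,0,0.134,100],[0,0,0,0.134,100],[0,0,0,0.134,100],[0,0,0,0.135,100],[0,0,0,0,100]]'
cat >> h.py <<'E'
def rel():
    "TCP in rail frame, yaw error, tool axes"
    r=np.load("rail.npz"); s=manip.sense(); p=s["tcp_pos"]; R=np.array(s["ee_rot"]); d=p[:2]-r["O"]
    e,ex=r["e"],r["ex"]; f=np.array(s["contact_force"])
    print("t",s["time"],"rail xyz mm",np.round([1e3*d@ex,1e3*d@e,1e3*p[2]],1),"tool y in rail",np.round([R[:2,1]@ex,R[:2,1]@e],3),"F rail",np.round([f[:2]@ex,f[:2]@e,f[2]],1),"open",round(s["opening"]*1e3,1),"grip",s["grip_force"])
if __name__=="__main__": rel()
E
python3 h.py
```

```text
time: 2.1
tcp_pos: [0.5119, -0.0533, 0.2308]
ee_rot: [[0.963, -0.269, -0.001], [-0.269, -0.963, 0.0], [-0.001, 0.0, -1.0]]
contact_force: [-0.9, -0.3, 0.7]
opening: 0.0854
grip_force: 0.0
t 2.1 rail xyz mm [ -1.   -8.9 230.8] tool y in rail [-0.002 -1.   ] F rail [-0.8 -0.5  0.7] open 85.4 grip 0.0
```

```bash
python3 -m crank '[[1,-1,40,0,100],[0,0,40,0,100],[0,0,30,0,100],[0,0,0,0,100]]' >/dev/null
python3 - <<'E'
from h import *
rel()
a=manip.grab_frame("side")["frame"]; b=manip.grab_frame("top")["frame"]
c=np.hstack([cv2.resize(a[120:320,90:290],(400,400)),cv2.resize(b[210:350,220:360],(400,400))]); cv2.imwrite("pics/a1.png",c[...,::-1])
E
```

```text
t 2.5 rail xyz mm [ -2.7  -8.3 116.4] tool y in rail [ 0.002 -1.   ] F rail [-0.9  0.5  0.2] open 85.4 grip 0.0
```

View pics/a1.png

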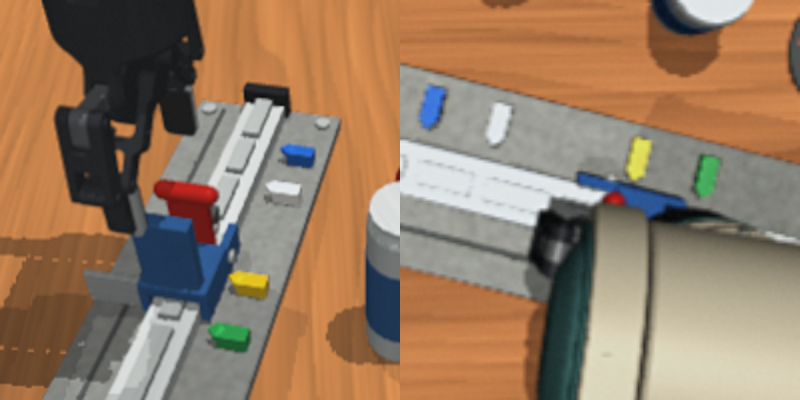

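The left view shows the near finger at about (125,200), which looks offset towards -x of the blue grip (168,240). I'll check this with the depth data.

Run:
```python
from h import *
r=np.load("rail.npz");O,e,ex=r["O"],r["e"],r["ex"]
rel()
f=manip.grab_frame("side");Q=cloud(f);z=Q[...,2];v=f["frame"].max(-1)
x=(Q[...,:2]-O)@ex;y=(Q[...,:2]-O)@e
for a in range(100,190,10):
    m=(abs(x)<.09)&(y>-.1)&(y<.1)&(z>a/1e3)&(z<a/1e3+.01)&(v<110)&(f["frame"].std(-1)<12)
    for nm,k in(("near",m&(y<-.01)),("far",m&(y>.0))):
        if k.sum()>5: print(a,nm,k.sum(),"x",np.round(np.percentile(x[k],[3,97])*1e3),"y",np.round(np.percentile(y[k],[3,97])*1e3))
```

```text
t 2.6 rail xyz mm [  0.3  -8.  122. ] tool y in rail [ 0.001 -1.   ] F rail [ 0.4 -0.2  0.8] open 85.7 grip 0.0
100 near 11 x [-18.  19.] y [-28. -17.]
130 near 12 x [-5.  9.] y [-57. -55.]
130 far 27 x [-9.  8.] y [35. 37.]
140 near 81 x [-7. 11.] y [-63. -52.]
140 far 93 x [-10.  10.] y [35. 37.]
150 near 121 x [-7. 11.] y [-64. -53.]
150 far 108 x [-11.  10.] y [35. 40.]
160 near 100 x [-6. 11.] y [-64. -53.]
160 far 95 x [-9. 10.] y [35. 38.]
170 near 32 x [ 6. 12.] y [-63. -52.]
170 far 82 x [-5. 11.] y [35. 41.]
180 near 186 x [-11.  13.] y [-82. -52.]
180 far 63 x [-1. 12.] y [29. 59.]
```

Centred: the inner faces sit at y ≈ -51 and +35 mm, around -28 to +27, and the tips are at 135 mm. Descending.

```bash
python3 -m crank '[[0,0,15,0,100],[0,0,15,0,100],[0,0,15,0,100],[0,0,9,0,100],[0,0,0,0,100]]' >/dev/null;python3 h.py; python3 -m crank '[[0,0,0,0,75],[0,0,0,0,70],[0,0,0,0,66],[0,0,0,0,66]]' >/dev/null; python3 h.py;  python3 -m crank '[[0,0,0,0,62],[0,0,0,0,58],[0,0,0,0,54],[0,0,0,0,54]]' >/dev/null; python3 h.py
```

```text
t 3.15 rail xyz mm [ 0.4 -8.  67.7] tool y in rail [-0.001 -1.   ] F rail [ 0.5  0.7 -0. ] open 85.4 grip 0.0
t 3.55 rail xyz mm [ 1.  -7.3 68.5] tool y in rail [-0.001 -1.   ] F rail [0.4 4.9 2.5] open 56.4 grip 2.159213572740555
t 3.95 rail xyz mm [ 0.2 -7.9 67.4] tool y in rail [-0.001 -1.   ] F rail [0.4 4.7 3.5] open 46.2 grip 2.2678443195763975
```

```bash
python3 -m crank '[[0,0,0,0,51],[0,0,0,0,50],[0,0,0,0,49],[0,0,0,0,48],[0,0,0,0,48]]' >/dev/null;python3 h.py; python3 -m crank '[[0,0,0,0,48],[0,0,0,0,47.5],[0,0,0,0,47],[0,0,0,0,47]]' >/dev/null; python3 h.py
```

```text
t 4.45 rail xyz mm [ 0.3 -9.  67.7] tool y in rail [-0.002 -1.   ] F rail [-0.3 -1.4  6.8] open 41.4 grip 11.656870626029558
t 4.85 rail xyz mm [ 0.3 -9.  67.9] tool y in rail [-0.002 -1.   ] F rail [-2.2 -1.7  8.4] open 40.7 grip 23.35591082694009
```

Both fingers are in contact at 40.7 mm opening, so the lever is squeezed. Now sliding in -y.

```bash
python3 -m crank '[[0,1,0,0,47],[0,1,0,0,47],[0,2,0,0,47],[0,2,0,0,47]]' >/dev/null;python3 h.py; python3 -m crank '[[0,3,0,0,47],[0,3,0,0,47],[0,3,0,0,47]]' >/dev/null; python3 h.py
```

```text
t 5.25 rail xyz mm [  0.3 -14.3  67.9] tool y in rail [-0.002 -1.   ] F rail [-1.5  1.7  7.2] open 40.7 grip 21.48654291406274
t 5.55 rail xyz mm [  0.3 -23.3  67.9] tool y in rail [-0.002 -1.   ] F rail [-0.1  2.2  7.7] open 40.7 grip 21.460319466423243
```

Sliding freely at about 2 N. I'll continue to 60 mm total, slightly past the notch, so I can come back in +y by pushing on grip_face.

```bash
python3 -m crank '[[0,4,0,0,47],[0,4,0,0,47],[0,4,0,0,47],[0,4,0,0,47],[0,4,0,0,47]]' >/dev/null;python3 h.py; python3 -m crank '[[0,4,0,0,47],[0,4,0,0,47],[0,4,0,0,47],[0,4,0,0,47],[0,3,0,0,47]]' >/dev/null; python3 -m crank '[[0,4,0,0,47],[0,2,0,0,47],[0,0,0,0,47],[0,0,0,0,47]]' >/dev/null
python3 - <<'E'
from h import *
rel()
r=np.load("rail.npz");O,e,ex=r["O"],r["e"],r["ex"]
f=manip.grab_frame("side");Q=cloud(f);I=cv2.cvtColor(f["frame"],cv2.COLOR_RGB2HSV).astype(int);h,s=I[...,0],I[...,1];z=Q[...,2]
x=(Q[...,:2]-O)@ex;y=(Q[...,:2]-O)@e
inb=(abs(x)<.03)&(abs(y)<.2)
for n,m in dict(bar=inb&((h<8)|(h>172))&(s>150)&(z>.085),grip=inb&(h>100)&(h<125)&(s>120)&(z>.05)&(z<.075)).items():
    print(n,m.sum(),np.round(np.percentile(y[m],[3,50,97])*1e3,1) if m.sum() else 0)
cv2.imwrite("pics/a2.png",cv2.resize(f["frame"][120:360,90:330],(600,600))[...,::-1])
E
```

```text
t 6.05 rail xyz mm [  0.2 -43.3  67.9] tool y in rail [-0.002 -1.   ] F rail [-0.6  2.3  6.7] open 40.7 grip 21.437022532336414
t 6.95 rail xyz mm [  0.3 -68.7  67.8] tool y in rail [-0.002 -1.   ] F rail [-0.5 -0.1  7.1] open 40.9 grip 22.986751939170063
bar 237 [-77.9 -59.5 -52.4]
grip 249 [-89.5 -88.2 -79.4]
```

View pics/a2.png

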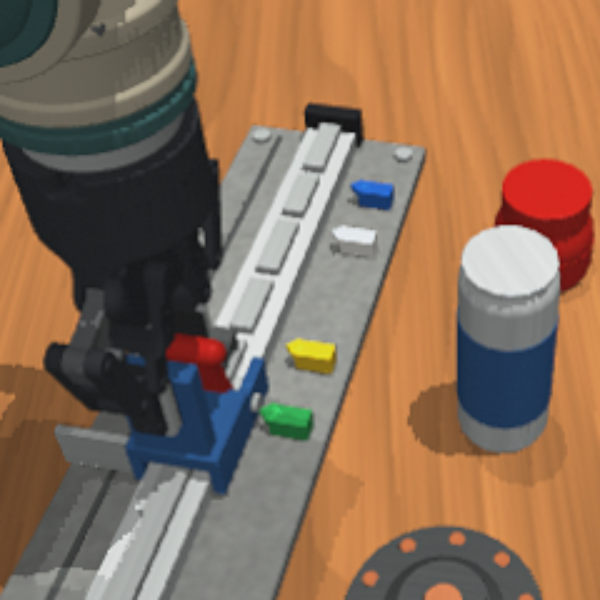

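Squeezed, with grip_face at -88 mm, so the tooth is at about -8 mm, 12 mm past the tag. Releasing, then coming back in +y on grip_face.

```bash
python3 -m crank '[[0,0,0,0,55],[0,0,0,0,65],[0,0,0,0,80],[0,0,0,0,100],[0,0,0,0,100]]' >/dev/null;python3 -m crank '[[0,0,0,0,100],[0,0,0,0,100]]' >/dev/null
cat > look.py <<'E'
from h import *
r=np.load("rail.npz");O,e,ex=r["O"],r["e"],r["ex"]
def look(png=None):
    rel()
    f=manip.grab_frame("side");Q=cloud(f);I=cv2.cvtColor(f["frame"],cv2.COLOR_RGB2HSV).astype(int);h,s=I[...,0],I[...,1];z=Q[...,2]
    x=(Q[...,:2]-O)@ex;y=(Q[...,:2]-O)@e
    inb=(abs(x)<.03)&(abs(y)<.2)
    for n,m in dict(bar=inb&((h<8)|(h>172))&(s>150)&(z>.085),grip=inb&(h>100)&(h<125)&(s>120)&(z>.05)&(z<.1)).items():
        print(n,m.sum(),np.round(np.percentile(y[m],[3,50,97])*1e3,1) if m.sum() else 0)
    if png: cv2.imwrite(png,cv2.resize(f["frame"][120:360,90:330],(600,600))[...,::-1])
if __name__=="__main__": look()
E
python3 look.py
```

```text
t 7.7 rail xyz mm [  0.1 -68.   67.3] tool y in rail [-0.001 -1.   ] F rail [ 0.4 -0.5  0.3] open 85.6 grip 0.0
bar 261 [-92.1 -55.8 -49.9]
grip 561 [-91.5 -90.3 -82.2]
```

The bar-to-grip gap puts the lever at about 0.15 rad, so the tooth is riding on the rack. Moving to contact.

```bash
python3 -m crank '[[0,-5,0,0,100],[0,-5,0,0,100],[0,-5,0,0,100],[0,-2,0,0,100],[0,0,0,0,100]]' >/dev/null; python3 h.py
python3 -m crank '[[0,-1,0,0,100],[0,-1,0,0,100],[0,-1,0,0,100]]' >/dev/null; python3 h.py
python3 -m crank '[[0,-1,0,0,100],[0,-1,0,0,100]]' >/dev/null; python3 h.py
```

```text
t 8.25 rail xyz mm [  0.1 -50.5  67.3] tool y in rail [-0.001 -1.   ] F rail [-0.   0.5 -0.9] open 85.4 grip 0.0
t 8.55 rail xyz mm [  0.1 -48.3  67.3] tool y in rail [-0.002 -1.   ] F rail [ 0.2 -4.2 -0.5] open 85.6 grip 2.259395197033882
t 8.75 rail xyz mm [  0.1 -47.1  67.2] tool y in rail [-0.002 -1.   ] F rail [ 0.8 -6.3 -0.3] open 85.3 grip 3.16452719271183
```

```bash
python3 -m crank '[[0,-0.7,0,0,100],[0,-0.7,0,0,100],[0,-0.6,0,0,100]]' >/dev/null; python3 h.py
python3 -m crank '[[0,-0.7,0,0,100],[0,-0.7,0,0,100],[0,-0.6,0,0,100]]' >/dev/null; python3 h.py
python3 -m crank '[[0,-0.5,0,0,100],[0,-0.5,0,0,100],[0,-0.5,0,0,100]]' >/dev/null; python3 h.py
```

```text
t 9.05 rail xyz mm [  0.1 -45.2  67.2] tool y in rail [-0.002 -1.   ] F rail [ 0.3 -6.1 -0.7] open 85.4 grip 3.0726970732212067
t 9.35 rail xyz mm [  0.1 -43.2  67.2] tool y in rail [-0.002 -1.   ] F rail [-0.6 -6.9 -0.2] open 85.5 grip 3.074648827314377
t 9.65 rail xyz mm [  0.2 -41.7  67.2] tool y in rail [-0.002 -1.   ] F rail [ 0.7 -7.1 -0.7] open 85.1 grip 3.1669116765260696
```

```bash
python3 -m crank '[[0,-0.5,0,0,100],[0,-0.5,0,0,100],[0,-0.5,0,0,100]]' >/dev/null; python3 h.py
python3 -m crank '[[0,-0.5,0,0,100],[0,-0.5,0,0,100],[0,-0.5,0,0,100]]' >/dev/null; python3 look.py
```

```text
t 9.95 rail xyz mm [  0.2 -40.2  67.2] tool y in rail [-0.002 -1.   ] F rail [ 0.5 -6.1 -0.2] open 85.7 grip 3.0271703749895096
t 10.25 rail xyz mm [  0.1 -38.7  67.2] tool y in rail [-0.002 -1.   ] F rail [ 0.2 -6.1 -0. ] open 85.6 grip 3.1791608780622482
bar 252 [-75.  -46.2 -40.4]
grip 527 [-81.9 -80.6 -72.4]
```

```bash
python3 -m crank '[[0,-0.5,0,0,100],[0,-0.5,0,0,100],[0,-0.5,0,0,100]]' >/dev/null; python3 h.py
python3 -m crank '[[0,-0.5,0,0,100],[0,-0.5,0,0,100],[0,-0.5,0,0,100]]' >/dev/null; python3 h.py
```

```text
t 10.6 rail xyz mm [  0.1 -37.2  67.2] tool y in rail [-0.002 -1.   ] F rail [-0.  -6.8  0.5] open 85.3 grip 3.1967628747224808
t 10.9 rail xyz mm [  0.2 -35.4  67.2] tool y in rail [-0.002 -1.   ] F rail [-0.4 -1.5 -0.1] open 85.1 grip 0.04768165061250329
```

```bash
python3 -m crank '[[0,-0.5,0,0,100],[0,-0.5,0,0,100]]' >/dev/null; python3 look.py
```

```text
t 11.1 rail xyz mm [  0.1 -33.5  67.3] tool y in rail [-0.002 -1.   ] F rail [-0.1 -2.4 -0. ] open 85.2 grip 1.0221538692712784
bar 223 [-63.4 -31.9 -26. ]
grip 531 [-77.2 -75.4 -66.9]
```

The tooth dropped in: force fell and the bar-to-grip gap is 43.5 mm, meaning the lever is fully out. Backing off and lifting clear.

```bash
python3 -m crank '[[0,3,0,0,100],[0,6,0,0,100],[0,6,0,0,100],[0,0,-20,0,100],[0,0,-30,0,100]]' >/dev/null; python3 -m crank '[[0,0,-40,0,100],[0,0,-40,0,100],[-40,0,0,0,100],[-40,0,0,0,100],[0,0,0,0,100]]' >/dev/null; python3 -m crank '[[0,0,0,0,100],[0,0,0,0,100]]' >/dev/null; python3 -c "
from look import *
look('pics/a3.png')"
```

```text
t 12.35 rail xyz mm [-79.2 -48.6 197.6] tool y in rail [-0.002 -1.   ] F rail [0.3 0.7 0.5] open 85.4 grip 0.0
bar 318 [-34.5 -31.4 -25.2]
grip 818 [-76.5 -75.4 -67.7]
```

View pics/a3.png

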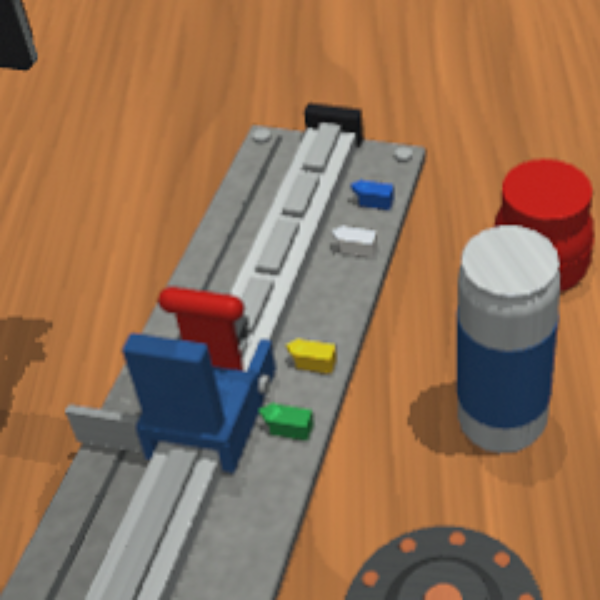

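The view shows the lever bar (200,303) standing out from the grip (175,385), with a 44 mm gap. The stop is about 48 mm along, so the tooth is within 1–2 mm of the yellow tag (312,355). The can and jar are in place and the arm is clear.

```bash
python3 -c "
from workcell import manip
print(manip.sign_off())"
```

```text
the job is handed in; nothing more can be done
None
```

I handed the job in at about 12.4 s of robot time: the stop has moved about 48 mm to the yellow-tag notch, the tooth dropped in within about 2 mm of the tag, the lever is fully out, and the robot is clear (sign_off returned no verdict).

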